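# Hang the sample beaker on the dryer peg and start the dryer

## Task

Take the steel beaker from the wire cradle, turn it upside down and lower it gently over the dryer's upright peg until its floor rests on the peg's top, then let go. Then switch the dryer on: press the long key fully down and release it, then press the large round key fully down and release it, one after the other. Press no key before the beaker hangs on the peg, never press the small round key, and leave the dish, funnel, sieve and tweezers where they are.

Things in the scene. Friction and masses are not known exactly. Their poses are not given: they have to be found in the camera images.
- beaker: Straight round open stainless-steel beaker, 56 mm outside diameter (58 mm at the rolled rim), 92 mm tall, 3 mm wall (50 mm bore), 4 mm floor, 130 g. Origin at the centre of its closed bottom's outside; +z runs along its axis from bottom to mouth. At the start it lies on the cradle, its mouth end 15 degrees lower than its bottom.
- beaker_floor (a point): Centre of the beaker's inner floor, on its axis 4 mm from the origin.
- beaker_mouth (a point): Centre of the beaker's mouth, on its axis 92 mm from the origin.
- cradle: Fixed wire draining cradle: steel base slab 120 x 75 x 8 mm carrying two 8 mm bars, 37 mm apart, on which the beaker lies. Origin under the centre of the slab; +x is the horizontal direction in which the mouth of the lying beaker points. The beaker's axis passes 66 mm above the origin and slopes down 15 degrees towards +x. The bars lie under the beaker, its sides are free.
- dryer: Fixed warm-air dryer, a low white housing 170 (x) x 250 (y) x 45 mm. Origin under its centre, z up. The peg stands 20 mm along +x and 70 mm along -y of it; the three keys stand in a row along x at y = +70 mm: long key at x = -52 mm, small round key at x = 0, large round key at x = +52 mm.
- peg_top (a point): Centre of the flat top of the upright black drying peg, 145 mm above the table. The peg is 42 mm in diameter and stands 100 mm above the housing; its last 15 mm taper to 26 mm at the top. With the beaker's floor on the peg's top the rim hangs about 12 mm above the housing.
- long_key (a joint): Travel of the long key (a bar 16 x 44 mm on a black base), m: 0 up, 0.006 fully down; spring, 5 N at full travel.
- long_key_top (a point): Centre of the long key's top face, 63 mm above the table when up.
- large_key (a joint): Travel of the large round key (30 mm diameter), m: 0 up, 0.006 fully down; spring, 5 N at full travel.
- large_key_top (a point): Centre of the large round key's top face, 63 mm above the table when up.
- small_key (a joint): Travel of the small round key (16 mm diameter), m: 0 up. Not to be pressed.
- small_key_top (a point): Centre of the small round key's top face, 63 mm above the table when up.
- dish: Loose clear seed dish, 60 mm diameter, 14 mm high, origin under its centre. To be left alone.
- funnel: Loose glass funnel standing on its wide mouth, 90 mm diameter, stem up to 120 mm, origin under its centre. To be left alone.
- sieve: Loose round steel seed sieve, 178 mm diameter, 52 mm high, origin under its centre. To be left alone.
- tweezers: Loose flat steel tweezers lying along their x, 125 mm long, 9 mm wide, 7 mm high, origin under the middle. To be left alone.
There are look-alikes about, which are no part of the job. What is shaped like the beaker but green, red or yellow is not meant.

How it is judged:
By the outcome, as a careful person would: the job done as asked, in the order asked, and still so for the second after the job is handed in, with the robot touching nothing.
It also fails if it takes over 58 s, if anything falls off the work surface, if the arm or the gripper's body presses on something with over 40 N, if the wrist force passes 120 N, or if a joint passes its speed limit or range.

## Robot

A 7-joint arm with a two-finger parallel gripper is mounted at the origin on the work surface. World frame = base frame: x ahead of the robot, y to its left, z up, the work surface at z = 0. Lengths are in m, angles in rad, forces in N, time in s.
With the tool pointing down it reaches from about 0.425 to 0.975 m from the base axis. Payload 16.7 kg.
Tool frame: the origin (TCP) lies at the very end of the fingers, on their centre line; the grasp point (between the pads) lies manip.grasp_offset behind it (manip.grasp_offset is the distance from the TCP to the grasp point, in m); z points along the fingers, y is the direction in which the jaws open and shut (so a half turn about z gives the same grasp; the last joint's range is limited). The gripper opens to 85 mm and grips with 20 to 120 N. Pads are 22 mm wide; open, the fingers measure 114 mm over their backs; the gripper's body (76 mm by 85 mm) begins 54 mm behind the grasp point. The pads swing forward as they close: fully open they stand 13 mm farther back than shut.
Start: joints at [-0.149, 0.426, 0.074, 1.606, -0.034, 1.111, -0.067], TCP at [0.675, -0, 0.231] pointing down, gripper open.
Joint ranges: [-2.85, 2.85], [-0.5, 2.14], [-1.23, 1.37], [0.21, 2.46], [-1.02, 4.16], [0.16, 2.05], [-2.73, 2.73]. Speed limits (rad/s): [1.89, 1.89, 2.39, 2.39, 3.01, 3.01, 3.01].

## Interface

Orientations are given as a unit quaternion [w, x, y, z].
In Python, from station import manip, eyes gives the robot as it stands.
- The arm moves only by the tool arm_command, never from a script. Its argument "targets" is a list of rows, each a list of 4 numbers: the shift along the tool's x, y, z normalised to -1 to 1, where 1 is 30 cm, then the turn about the tool's z normalised to -1 to 1, where 1 is 45 degrees. A call has 1 to 10 rows; each row is the pose to reach, as a shift and turn from the pose commanded when the call began, along the tool's axes at that moment; what a row does not reach only later rows make up. A row lasts 1/8 s, in which the tool goes at most 62.5 mm and 10.7 degrees, less where a joint would pass 70% of its speed; a pose out of reach is approached as far as the arm can. A call with a number of a shift or a turn outside -1 to 1 is refused whole. A call with a gripper value outside its range is refused whole. "grip" is the opening, from 0 (shut) to 1 (fully open), set as the call begins (left out, the last holds). The fingers move at their own pace and stop on an object; the grip force is fixed at half the most. Time passes only in rows, so rows that repeat a pose let the fingers close. It gives the time, the measured TCP pose, the force and the opening at its end, in the units of the state.
- manip.get_state(): the state, without advancing time (a new reading comes with each control period).
- eyes.camera(name): name is "scene" or "side" or "wrist"; returns a dict with "img" (480x640x3 uint8, blue, green, red), "z_map" (480x640 float32, m along the optical axis (not along the pixel's ray), 0 where there is no reading), "camera_matrix" (3x3 intrinsics, pixels), "R" (3x3) and "t" (3): a world point X has camera coordinates R X + t. Camera axes: x right, y down, z forward; pixel columns grow to the right and rows downward; lengths in m; the calibration is good to about 2 mm. A picture is of the moment at which its call begins.
- manip.close_job(): hands the job in, once; it reports no verdict.
The state is a dict: "time": time; "joints": joint angles; "qvel": joint speeds; "joint_efforts": joint torques, N m; "ee_pos": TCP position; "tcp_rot": TCP orientation; "ft_force": force on the tool from outside, world axes, zero at the start; "moment": the same for the moment, N m; "grip_width": opening from 0.0 (shut) to 1.0 (fully open).
Only numpy, scipy, OpenCV 4.12 (cv2) and the standard library are available. Lean on these libraries where they do the work, as an engineer would, in place of code of your own. Each camera call takes 0.05 s, during which the arm holds its last target.

## Working session

There is one attempt and no reset: what is moved stays moved. The work goes in short steps, Python scripts to look and compute and a tool call to move; the robot and the scene stay as the last step left them, time stands still between calls to the robot, and variables do not carry over. Pictures are saved under pics/ and viewed, and the job is handed in when it is done.

Besides the shell and the picture viewer there is one more tool, called by a JSON object that holds its "name" and its "arguments", one argument or row to a line. arm_command: Moves the arm, as the interface text tells. Scaled input: -1 to 1 covers 30 cm each way for a shift and 45 degrees each way for a turn. Its arguments: {"type":"object","properties":{"targets":{"type":"array","items":{"type":"array","items":{"type":"number"}}},"grip":{"type":"number"}},"required":["targets"]}

```bash
ls; mkdir -p pics
python3 - <<'E'
from station import manip, eyes
import cv2,numpy as np
print(manip.get_state(), manip.grasp_offset)
for n in ["scene","side","wrist"]:
    c=eyes.camera(n); cv2.imwrite(f"pics/{n}0.png",c["img"]); np.savez(f"{n}0.npz",**c)
    print(n,c["camera_matrix"],c["R"],c["t"])
E
```

```text
pics
{'time': 0.0, 'joints': array([-0.14946438,  0.42673331,  0.07381595,  1.60663346, -0.03409424,
        1.1108039 , -0.06707603]), 'qvel': array([-0.0006382 ,  0.00086387,  0.00044468, -0.00150891,  0.00219047,
        0.00105896, -0.00031102]), 'joint_efforts': array([ 7.16691302e-04, -9.49842310e+01,  3.76242042e+00, -4.63523841e+01,
        1.94300286e-02,  1.01335210e-02,  2.85131875e-06]), 'ee_pos': array([ 6.74575124e-01, -3.44502559e-05,  2.30597011e-01]), 'tcp_rot': array([-4.34203813e-04,  7.07110072e-01,  7.07103183e-01, -4.96893394e-04]), 'ft_force': array([ 0.56504138, -0.75383315,  0.13103402]), 'moment': array([-0.02625522,  0.00677108, -0.02167931]), 'grip_width': 0.9982247529652435} 0.0187
scene [[478.73054016   0.         316.03163152]
 [  0.         478.73054016 241.38823144]
 [  0.           0.           1.        ]] [[ 0.63527978  0.77202209  0.02003736]
 [ 0.47813809 -0.37280937 -0.79523401]
 [-0.60646811  0.51477672 -0.60597142]] [-0.37806086 -0.19229545  1.66088459]
side [[607.8771933    0.         317.15807615]
 [  0.         607.8771933  253.38612363]
 [  0.           0.           1.        ]] [[-0.99901534 -0.04303501  0.01078591]
 [-0.03905198  0.73760101 -0.67410659]
 [ 0.02105448 -0.67386404 -0.73855532]] [0.54520203 0.07852843 1.60042991]
wrist [[350.81987589   0.         314.75437207]
 [  0.         350.81987589 230.63159156]
 [  0.           0.           1.        ]] [[ 0.99999817  0.00102822 -0.00161123]
 [ 0.0014449  -0.95849871  0.28509322]
 [-0.00125123 -0.28509502 -0.95849844]] [-0.67389067 -0.03846748  0.37961773]
```

View pics/scene0.png

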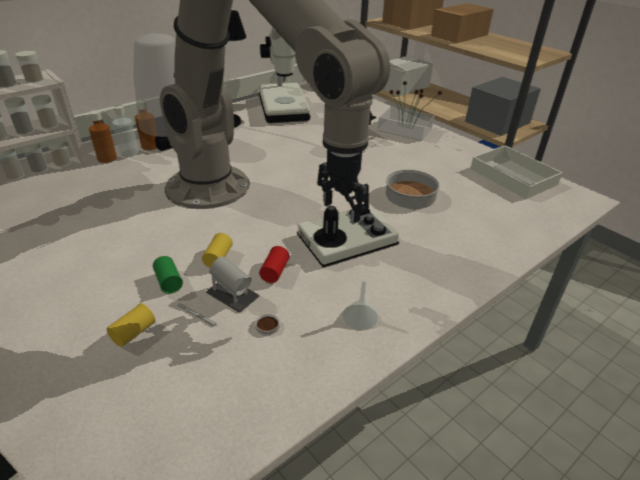

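View pics/side0.png

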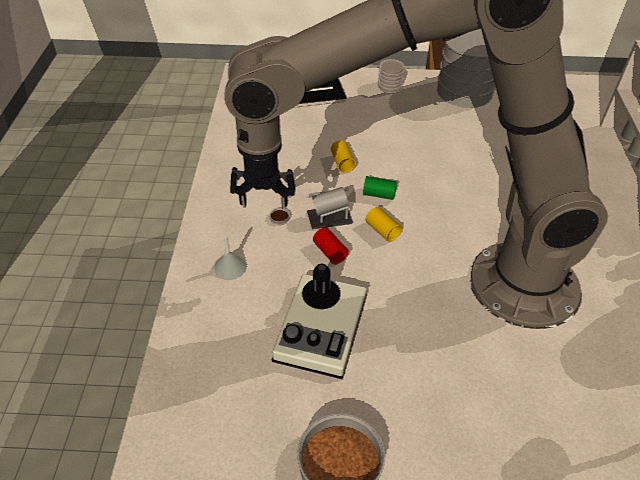

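View pics/wrist0.png

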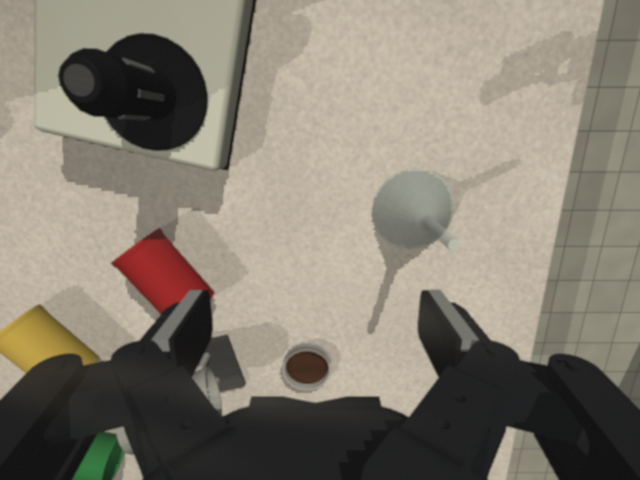

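```bash
cat > h.py <<'E'
import numpy as np,cv2
def load(n,i=0): return dict(np.load(f"{n}{i}.npz"))
def cloud(c):
    K=c["camera_matrix"];z=c["z_map"];v,u=np.mgrid[0:480,0:640]
    P=np.stack([(u-K[0,2])/K[0,0]*z,(v-K[1,2])/K[1,1]*z,z],-1)
    return (P-c["t"])@c["R"]          # world
def proj(c,X):
    p=np.atleast_2d(X)@c["R"].T+c["t"]; q=p@c["camera_matrix"].T; return q[:,:2]/q[:,2:]
def ray(c,u,v,zp):
    d=c["R"].T@(np.linalg.inv(c["camera_matrix"])@[u,v,1]);o=-c["R"].T@c["t"]
    return o+d*(zp-o[2])/d[2]
E
python3 - <<'E'
from h import *
a=load("side")["img"][170:390,250:400]; b=load("scene")["img"][190:330,150:410]
cv2.imwrite("pics/c1.png",cv2.resize(a[:],None,fx=2.7,fy=2.7,interpolation=cv2.INTER_CUBIC))
cv2.imwrite("pics/c2.png",cv2.resize(b,None,fx=3,fy=3,interpolation=cv2.INTER_CUBIC))
for n in["side","scene"]:
    c=load(n);P=cloud(c);z=c["z_map"];print(n,(z>0).mean())
c=load("side");P=cloud(c)
for (u,v) in [(330,200),(320,215),(322,266),(322,295),(292,333),(313,339),(335,344),(300,310),(350,300),(400,300)]: print(u,v,P[v,u].round(4))
E
```

```text
side 0.9958723958333333
scene 0.9910514322916667
330 200 [ 0.5198 -0.208   0.0794]
320 215 [ 0.5471 -0.2207  0.0078]
322 266 [0.5317 0.0954 0.1458]
322 295 [0.5295 0.1188 0.0652]
292 333 [0.5946 0.2343 0.065 ]
313 339 [0.5454 0.2462 0.0617]
335 344 [0.4945 0.2589 0.0639]
300 310 [0.5813 0.1528 0.0462]
350 300 [0.46   0.1117 0.0409]
400 300 [0.3301 0.0735 0.0006]
```

View pics/c1.png

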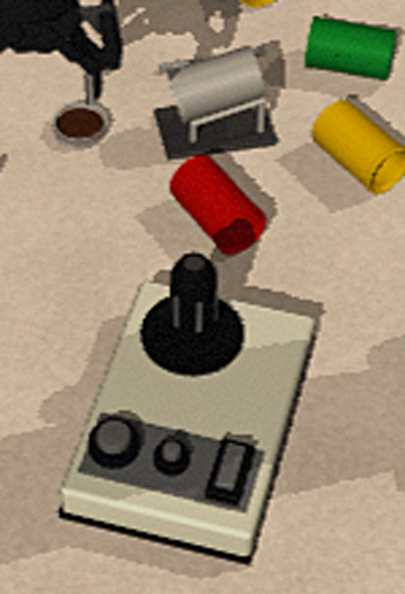

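View pics/c2.png

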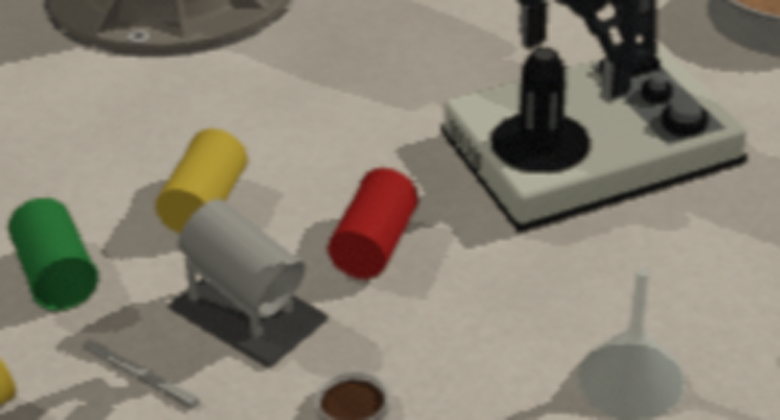

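Run:
```python
from h import *
def fitaxis(Q):
    m=Q.mean(0);u,s,vt=np.linalg.svd(Q-m);return m,vt[0],s
for n in["side","scene"]:
    c=load(n);P=cloud(c);im=c["img"];hsv=cv2.cvtColor(im,cv2.COLOR_BGR2HSV)
    roi=(P[...,0]>.43)&(P[...,0]<.63)&(P[...,1]>-.3)&(P[...,1]<-.1)
    # beaker: upper points
    m=roi&(P[...,2]>.05)&(P[...,2]<.12)&(hsv[...,1]<60)
    Q=P[m];print(n,"beaker",len(Q),Q.min(0).round(3),Q.max(0).round(3))
    # cylinder fit
    from scipy.optimize import least_squares
    def res(p):
        a=np.array([np.cos(p[2])*np.cos(p[4]),np.sin(p[2])*np.cos(p[4]),-np.sin(p[4])])
        o=np.array([p[0],p[1],p[3]]);d=Q-o+0;o2=d-np.outer(d@a,a);return np.linalg.norm(o2,axis=1)-.028
    Qm=Q.mean(0)
    for yaw0 in (0.3,):
        r=least_squares(lambda p:res([Qm[0],p[0],p[1],p[2],p[3]]),[Qm[1],yaw0,.06,.26],loss="soft_l1",f_scale=.002)
        y,yaw,z,pt=r.x
        a=np.array([np.cos(yaw)*np.cos(pt),np.sin(yaw)*np.cos(pt),-np.sin(pt)]);o=np.array([Qm[0],y,z])
        s=(Q-o)@a;e=np.abs(res([Qm[0],y,yaw,z,pt]));good=e<.003
        print(n,"yaw",np.degrees(yaw),"pitch",np.degrees(pt),"cost",np.median(e),"s",np.percentile(s[good],[0.5,2,98,99.5]),"o",o)
        lo,hi=np.percentile(s[good],[1,99]);print(" bottom",(o+a*lo).round(4),"mouth",(o+a*hi).round(4), "mid66: ",o+a*((.066-o[2])/a[2]))
    # slab
    m=roi&(P[...,2]>.004)&(P[...,2]<.012)&(hsv[...,2]<90)
    S=P[m][:,:2].astype(np.float32);print(" slab",len(S),cv2.minAreaRect(S))
    # housing
    m=(P[...,0]>.38)&(P[...,0]<.7)&(P[...,1]>.0)&(P[...,1]<.35)&(P[...,2]>.038)&(P[...,2]<.049)&(hsv[...,2]>110)
    k=cv2.morphologyEx(m.astype(np.uint8),cv2.MORPH_OPEN,np.ones((3,3)))>0
    S=P[k][:,:2].astype(np.float32);print(" housing",len(S),cv2.minAreaRect(S),np.median(P[k][:,2]))
    m=(P[...,0]>.45)&(P[...,0]<.6)&(P[...,1]>.05)&(P[...,1]<.16)&(P[...,2]>.142)&(P[...,2]<.16)&(hsv[...,2]<110)
    print(" peg",m.sum(),P[m].mean(0),P[m].min(0),P[m].max(0))
```

```text
side beaker 655 [ 0.468 -0.25   0.05 ] [ 0.571 -0.177  0.108]
side yaw 14.228815911214094 pitch 13.317925593204587 cost 0.0020662114320009924 s [-0.04343939 -0.04228556  0.04398817  0.04590027] o [ 0.51818252 -0.21988862  0.06599189]
 bottom [ 0.4774 -0.2302  0.0759] mouth [ 0.5605 -0.2091  0.0556] mid66:  [ 0.51814932 -0.21989704  0.066     ]
 slab 428 ((0.5201200246810913, -0.2174263894557953), (0.11886478960514069, 0.08087581396102905), 14.344574928283691)
 housing 2802 ((0.5291685461997986, 0.17224988341331482), (0.2523922920227051, 0.16953144967556), 76.74079895019531) 0.04454392533235681
 peg 82 [0.53302648 0.10208587 0.14559922] [0.51939415 0.08648567 0.14201721] [0.54809698 0.11599779 0.15016278]
scene beaker 815 [ 0.482 -0.256  0.051] [ 0.576 -0.177  0.108]
scene yaw 14.135516751121093 pitch 13.734281452893025 cost 0.001073350323180091 s [-0.054302   -0.05214272  0.03658484  0.03792783] o [ 0.52979056 -0.21498272  0.06445966]
 bottom [ 0.48   -0.2275  0.077 ] mouth [ 0.5653 -0.206   0.0555] mid66:  [ 0.52367903 -0.21652186  0.066     ]
 slab 627 ((0.5129268169403076, -0.18929441273212433), (0.12345509231090546, 0.136288583278656), 14.62623119354248)
 housing 1091 ((0.5330960750579834, 0.17202989757061005), (0.2505588233470917, 0.17284642159938812), 76.91944885253906) 0.046238414005457924
 peg 59 [0.5370583  0.09757827 0.14589162] [0.51953919 0.0838683  0.14209745] [0.55044913 0.10987869 0.14979788]
```

Run:
```python
from h import *
yaw=np.radians(14.2);a=np.array([np.cos(yaw),np.sin(yaw)]);n=np.array([-a[1],a[0]])
G=np.array([.493,-.225])
for nm in["side","scene"]:
    c=load(nm);P=cloud(c).reshape(-1,3);d=P[:,:2]-G;s=d@a;w=d@n
    m=(P[:,2]>.03)&(P[:,2]<.13)&(abs(s)<.03)&(abs(w)<.09)&(abs(w)>.034)
    print(nm,m.sum()); 
    if m.sum(): print(np.c_[s[m],w[m],P[m][:,2]].round(3)[::max(1,m.sum()//15)])
    # heights near peg corridor
    m=(P[:,0]>.45)&(P[:,0]<.65)&(P[:,1]>-.1)&(P[:,1]<.08)&(P[:,2]>.02)&(P[:,2]<.13);print(P[m].min(0),P[m].max(0))
```

```text
side 0
[ 0.4502639  -0.09995084  0.02041934] [0.59154994 0.07999861 0.06281048]
scene 0
[ 0.45080141 -0.09980745  0.02003241] [0.60032316 0.07998458 0.12705898]
```

{"name": "arm_command", "arguments": {
  "targets": [
    [-0.75,-0.605,0.1,1],
    [-0.75,-0.605,0.1,1],
    [-0.75,-0.605,0.1,1],
    [-0.75,-0.605,0.1,1],
    [-0.75,-0.605,0.1,1],
    [-0.75,-0.605,0.1,1],
    [-0.75,-0.605,0.1,1]
  ],
  "grip": 1
}}

```text
time: 1.02
ee_pos: [0.4939, -0.2245, 0.2014]
tcp_rot: [-0.0, 0.924, 0.383, 0.0]
ft_force: [0.6, -0.1, 0.0]
grip_width: 0.999
```

{"name": "arm_command", "arguments": {
  "targets": [
    [0,0,0,0.684],
    [0,0,0,0.684],
    [0,0,0,0.684],
    [0,0,0,0.684],
    [0,0,0,0.684]
  ]
}}

```text
time: 1.65
ee_pos: [0.4939, -0.2243, 0.2012]
tcp_rot: [-0.0, 0.992, 0.126, -0.0]
ft_force: [0.4, 0.9, 0.8]
grip_width: 1.0
```

Run:
```python
from station import manip, eyes
import cv2,numpy as np
from scipy.spatial.transform import Rotation as R
s=manip.get_state();w,x,y,z=s["tcp_rot"];print(s["time"],s["ee_pos"],R.from_quat([x,y,z,w]).as_matrix().round(3),s["joints"])
c=eyes.camera("wrist");cv2.imwrite("pics/w1.png",c["img"]);np.savez("wrist1.npz",**c)
```

```text
1.65 [ 0.49389513 -0.22433932  0.20123603] [[ 0.968  0.251 -0.   ]
 [ 0.251 -0.968  0.   ]
 [-0.    -0.    -1.   ]] [-0.02734886  0.25127436  0.39550905  1.95386864 -0.11737385  0.95854189
 -0.89285278]
```

View pics/w1.png

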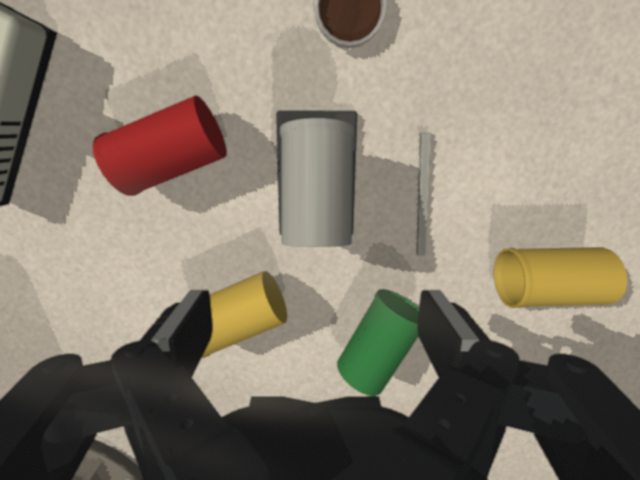

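{"name": "arm_command", "arguments": {
  "targets": [
    [0,0,0.2,0],
    [0,0,0.35,0],
    [0,0,0.45,0],
    [0,0,0.5,0],
    [0,0,0.5,0]
  ]
}}

```text
time: 2.33
ee_pos: [0.4932, -0.225, 0.051]
tcp_rot: [-0.0, 0.992, 0.124, -0.001]
ft_force: [-0.2, 0.8, 0.1]
grip_width: 0.999
```

{"name": "arm_command", "arguments": {
  "targets": [
    [0,0,0,0],
    [0,0,0,0],
    [0,0,0,0],
    [0,0,0,0],
    [0,0,0,0],
    [0,0,0,0]
  ],
  "grip": 0
}}

```text
time: 3.08
ee_pos: [0.4943, -0.2255, 0.0529]
tcp_rot: [0.0, 0.992, 0.124, 0.001]
ft_force: [-4.7, -0.6, 13.8]
grip_width: 0.652
```

{"name": "arm_command", "arguments": {
  "targets": [
    [0,0,-0.1,0],
    [0,0,-0.25,0],
    [0,0,-0.45,0],
    [0,0,-0.55,0],
    [0,0,-0.55,0]
  ]
}}

```text
time: 3.7
ee_pos: [0.4946, -0.2254, 0.2194]
tcp_rot: [0.001, 0.992, 0.124, 0.003]
ft_force: [0.4, 1.1, -1.4]
grip_width: 0.652
```

```bash
cat > look.py <<'E'
import sys
from station import manip, eyes
import cv2,numpy as np
from h import *
i=sys.argv[1]
s=manip.get_state();print(s["time"],s["ee_pos"],s["ft_force"].round(1),s["grip_width"])
o=[]
for n in["side","scene"]:
    c=eyes.camera(n);np.savez(f"{n}{i}.npz",**c)
    u,v=proj(c,s["ee_pos"])[0].astype(int);h=int(sys.argv[2]) if len(sys.argv)>2 else 60
    u=min(max(u,h),640-h);v=min(max(v,h),480-h)
    o.append(cv2.resize(c["img"][v-h:v+h,u-h:u+h],(400,400),interpolation=cv2.INTER_CUBIC)); print(n,"crop origin",u-h,v-h)
cv2.imwrite(f"pics/l{i}.png",np.hstack(o))
E
python3 look.py 2
```

```text
3.7 [ 0.49464497 -0.22537581  0.21937316] [ 0.4  1.1 -1.4] 0.6523080001673136
side crop origin 281 96
scene crop origin 155 161
```

View pics/l2.png

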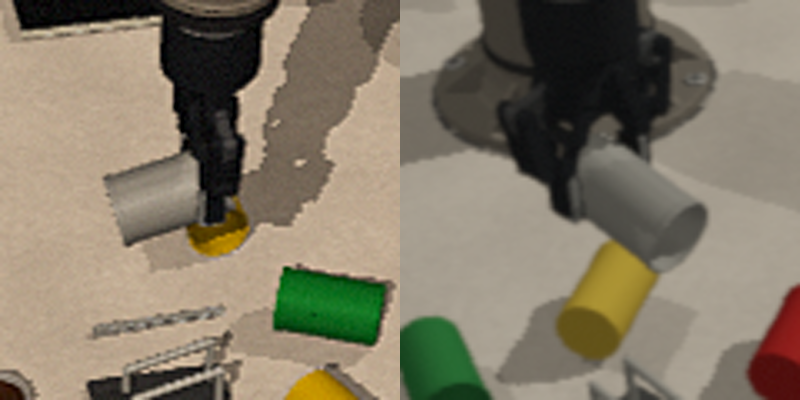

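{"name": "arm_command", "arguments": {
  "targets": [
    [0.3,-0.628,0,-1],
    [0.3,-0.628,0,-1],
    [0.3,-0.628,0,-1],
    [0.3,-0.628,0,-1],
    [0.3,-0.628,0,-1],
    [0.3,-0.628,0,-1]
  ]
}}

```text
time: 4.55
ee_pos: [0.5339, -0.0213, 0.2155]
tcp_rot: [-0.0, 0.87, 0.493, -0.001]
ft_force: [0.2, -0.2, -2.4]
grip_width: 0.65
```

{"name": "arm_command", "arguments": {
  "targets": [
    [0,0,0,-0.68],
    [0,0,0,-0.68],
    [0,0,0,-0.68],
    [0,0,0,-0.68],
    [0,0,0,-0.68]
  ]
}}

```text
time: 5.18
ee_pos: [0.5342, -0.0211, 0.2161]
tcp_rot: [-0.0, 0.71, 0.704, -0.0]
ft_force: [0.5, -0.9, -1.6]
grip_width: 0.654
```

```bash
cat > fit.py <<'E'
import sys
from h import *
from scipy.optimize import least_squares
from station import manip
from scipy.spatial.transform import Rotation as Rt
s=manip.get_state();w,x,y,z=s["tcp_rot"];M=Rt.from_quat([x,y,z,w]).as_matrix();T=s["ee_pos"];print("x",M[:,0].round(3),"y",M[:,1].round(3),"z",M[:,2].round(3))
i=sys.argv[1];g0=float(sys.argv[2])
for n in["side","scene"]:
    c=load(n,i);hsv=cv2.cvtColor(c["img"],cv2.COLOR_BGR2HSV)
    L=(cloud(c)-T)@M   # tool coords
    m=(abs(L[...,1])<.031)&(L[...,0]>-.045)&(L[...,0]<.11)&(L[...,2]>-.07)&(L[...,2]<.1)&(hsv[...,2]>95)&(hsv[...,1]<70)
    Q=L[m]
    def res(p): # axis in tool xz plane: angle th below x axis, passes (0,y0,z0)
        a=np.array([np.cos(p[0]),0,np.sin(p[0])]);d=Q-[0,p[1],p[2]];return np.linalg.norm(d-np.outer(d@a,a),axis=1)-.028
    best=min((least_squares(res,[np.radians(g),0,-.02],loss="soft_l1",f_scale=.002) for g in (g0-15,g0,g0+15)),key=lambda r:r.cost)
    p=best.x;a=np.array([np.cos(p[0]),0,np.sin(p[0])]);sx=(Q-[0,p[1],p[2]])@a;e=abs(res(p))
    print(n,len(Q),"theta",np.degrees(p[0]).round(1),"y0,z0",p[1:].round(4),"med",np.median(e).round(4),"s range",np.percentile(sx[e<.003],[1,99]).round(4))
E
python3 look.py 3; python3 fit.py 3 15
```

```text
5.175 [ 0.53424114 -0.02105326  0.21613298] [ 0.5 -0.9 -1.6] 0.6537511408523696
side crop origin 263 150
scene crop origin 235 140
x [ 0.007  1.    -0.   ] y [ 1.    -0.007 -0.   ] z [-0. -0. -1.]
side 863 theta 13.1 y0,z0 [-0.0005 -0.0186] med 0.0016 s range [-0.0172  0.0733]
scene 243 theta 14.3 y0,z0 [ 0.0005 -0.0215] med 0.0011 s range [-0.0175  0.0757]
```

View pics/l3.png

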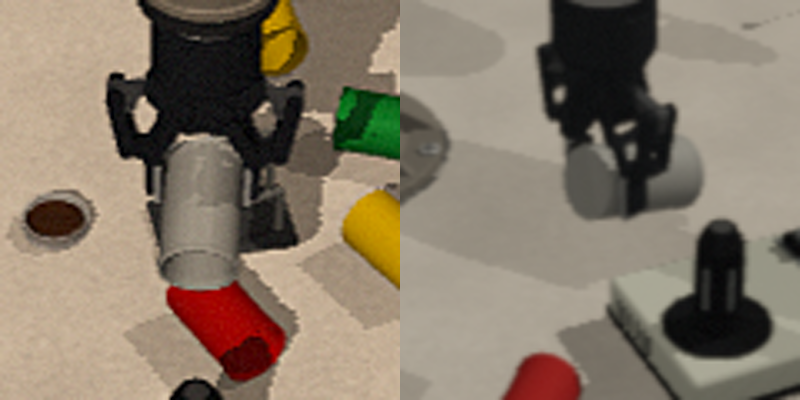

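{"name": "arm_command", "arguments": {
  "targets": [
    [0.04,0,0.1,0],
    [0.07,0,0.2,0],
    [0.07,0,0.2,0],
    [0.07,0,0.2,0]
  ]
}}

```text
time: 5.78
ee_pos: [0.535, 0.0003, 0.1573]
tcp_rot: [0.0, 0.709, 0.706, 0.0]
ft_force: [-0.8, -0.2, -1.2]
grip_width: 0.646
```

```bash
python3 look.py 4; python3 fit.py 4 15
```

```text
5.775 [5.34991300e-01 3.42871403e-04 1.57284028e-01] [-0.8 -0.2 -1.2] 0.6459933023181494
side crop origin 262 173
scene crop origin 242 157
x [0.004 1.    0.   ] y [ 1.    -0.004  0.002] z [ 0.002  0.    -1.   ]
side 846 theta 12.8 y0,z0 [-0.0009 -0.0182] med 0.0016 s range [-0.0184  0.0742]
scene 195 theta 14.4 y0,z0 [ 0.0007 -0.0218] med 0.0013 s range [-0.0188  0.0742]
```

View pics/l4.png

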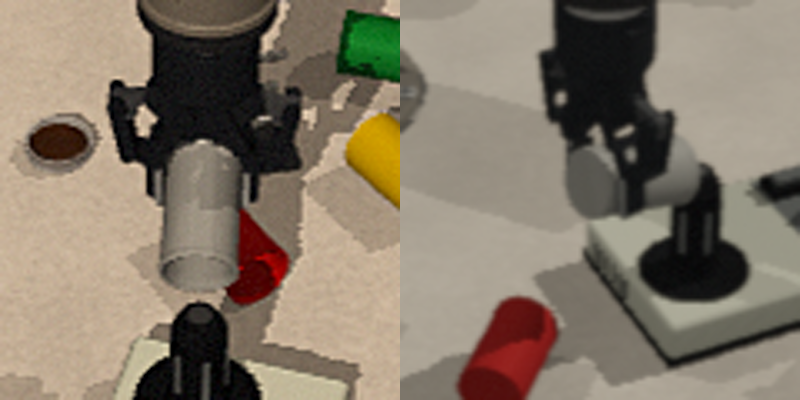

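{"name": "arm_command", "arguments": {
  "targets": [
    [0.02,0,0,0],
    [0.04,0,0,0],
    [0.052,0,-0.008,0],
    [0.064,0,-0.02,0],
    [0.077,0,-0.034,0],
    [0.09,0,-0.048,0]
  ]
}}

```text
time: 6.62
ee_pos: [0.5343, 0.0261, 0.1708]
tcp_rot: [0.0, 0.709, 0.706, -0.001]
ft_force: [0.2, -10.4, -3.1]
grip_width: 0.654
```

```bash
python3 look.py 5; python3 fit.py 5 25
```

```text
6.625 [0.53433775 0.02613004 0.17084108] [  0.2 -10.4  -3.1] 0.654144650711643
side crop origin 262 177
scene crop origin 250 149
x [ 0.004  1.    -0.002] y [ 1.    -0.004 -0.   ] z [-0.    -0.002 -1.   ]
side 868 theta 22.0 y0,z0 [-0.0008 -0.0176] med 0.0018 s range [-0.0187  0.0714]
scene 192 theta 25.0 y0,z0 [ 0.0015 -0.0219] med 0.0013 s range [-0.0195  0.0753]
```

View pics/l5.png

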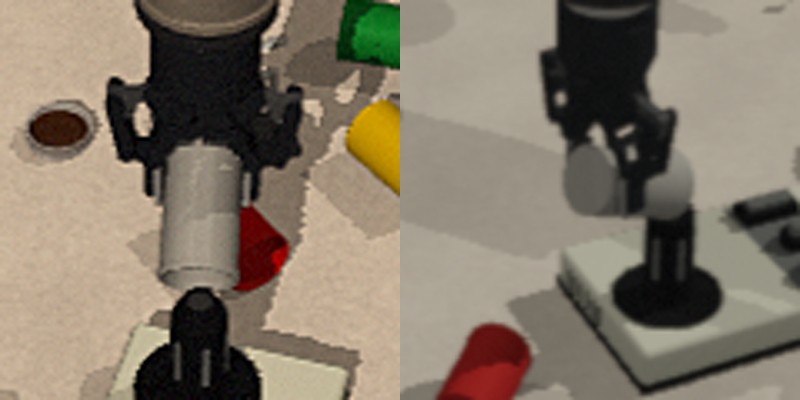

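{"name": "arm_command", "arguments": {
  "targets": [
    [0.012,0,0,0],
    [0.025,0,-0.006,0],
    [0.038,0,-0.015,0],
    [0.05,0,-0.023,0],
    [0.062,0,-0.03,0],
    [0.076,0,-0.036,0],
    [0.09,0,-0.042,0],
    [0.108,0,-0.047,0],
    [0.127,0,-0.052,0]
  ]
}}

```text
time: 7.85
ee_pos: [0.5353, 0.0633, 0.1873]
tcp_rot: [0.001, 0.709, 0.705, -0.0]
ft_force: [-1.4, -15.3, 10.1]
grip_width: 0.651
```

```bash
python3 look.py 6; python3 fit.py 6 55
```

```text
7.85 [0.53531263 0.06334085 0.18734232] [ -1.4 -15.3  10.1] 0.6510869007472655
side crop origin 261 184
scene crop origin 261 139
x [ 0.004  1.    -0.002] y [ 1.    -0.004  0.001] z [ 0.001 -0.002 -1.   ]
side 847 theta 50.6 y0,z0 [-0.0006 -0.0121] med 0.0016 s range [-0.0306  0.0587]
scene 312 theta 62.2 y0,z0 [-0.0009 -0.0441] med 0.0044 s range [-0.0058  0.1432]
```

View pics/l6.png

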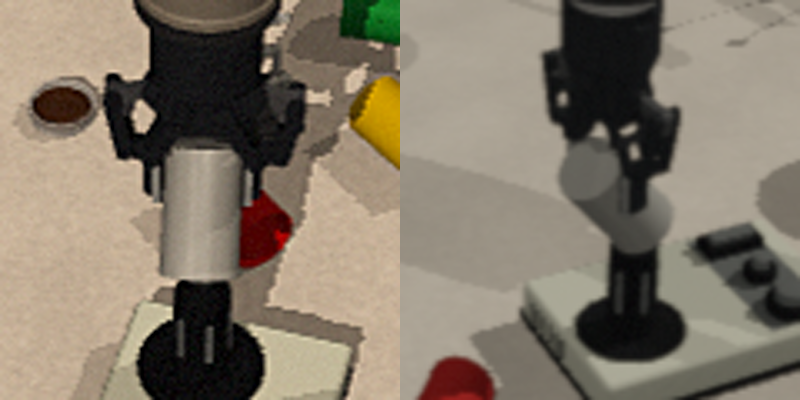

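{"name": "arm_command", "arguments": {
  "targets": [
    [0,0,0.012,0],
    [0.013,0,0.016,0],
    [0.027,0,0.014,0],
    [0.042,0,0.01,0],
    [0.056,0,0.007,0],
    [0.07,0,0.006,0],
    [0.084,0,0.007,0],
    [0.098,0,0.009,0],
    [0.112,0,0.012,0]
  ]
}}

```text
time: 9.07
ee_pos: [0.5358, 0.0979, 0.1835]
tcp_rot: [0.001, 0.709, 0.706, 0.0]
ft_force: [3.1, -10.6, 4.4]
grip_width: 0.655
```

```bash
python3 look.py 7; python3 fit.py 7 75
```

```text
9.075 [0.53579704 0.09788364 0.18349954] [  3.1 -10.6   4.4] 0.6549193608178645
side crop origin 260 196
scene crop origin 271 136
x [ 0.004  1.    -0.002] y [ 1.    -0.004  0.002] z [ 0.002 -0.002 -1.   ]
side 799 theta 75.6 y0,z0 [-0.0005  0.0182] med 0.0016 s range [-0.0644  0.0264]
scene 237 theta 98.1 y0,z0 [0.0028 0.017 ] med 0.005 s range [-0.0734  0.0755]
```

View pics/l7.png

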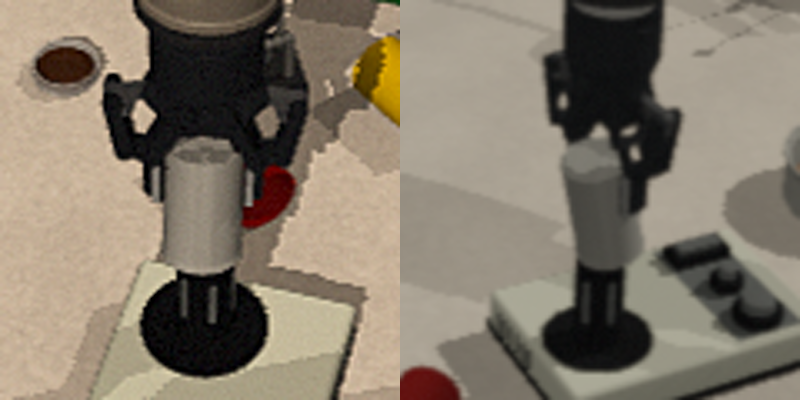

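{"name": "arm_command", "arguments": {
  "targets": [
    [0.014,0,0.01,0],
    [0.028,0,0.02,0],
    [0.042,0,0.03,0],
    [0.042,0,0.035,0],
    [0.042,0,0.035,0]
  ]
}}

```text
time: 9.8
ee_pos: [0.5346, 0.1112, 0.1722]
tcp_rot: [0.0, 0.708, 0.706, -0.001]
ft_force: [-0.6, -4.7, -1.5]
grip_width: 0.648
```

```bash
python3 look.py 8; python3 fit.py 8 85
```

```text
9.8 [0.53464563 0.11122371 0.17221598] [-0.6 -4.7 -1.5] 0.6478193455641561
side crop origin 260 203
scene crop origin 274 138
x [ 0.004  1.    -0.001] y [ 1.    -0.004 -0.001] z [-0.001 -0.001 -1.   ]
side 721 theta 85.9 y0,z0 [-0.0003  0.1503] med 0.0017 s range [-0.1988 -0.1055]
scene 181 theta 107.4 y0,z0 [ 0.0018 -0.0046] med 0.0038 s range [-0.0492  0.0726]
```

View pics/l8.png

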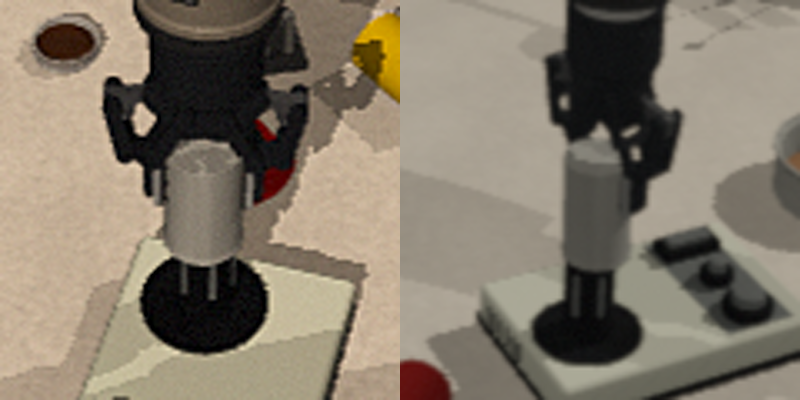

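{"name": "arm_command", "arguments": {
  "targets": [
    [0,0,0.02,0],
    [-0.005,0,0.04,0],
    [-0.01,0,0.06,0],
    [-0.01,0,0.08,0],
    [-0.01,0,0.1,0],
    [-0.01,0,0.1,0]
  ]
}}

```text
time: 10.65
ee_pos: [0.5346, 0.1091, 0.1417]
tcp_rot: [-0.0, 0.708, 0.706, -0.0]
ft_force: [0.3, -0.1, -1.5]
grip_width: 0.651
```

```bash
python3 look.py 9; python3 fit.py 9 88
```

```text
10.65 [0.53455283 0.10909476 0.14167373] [ 0.3 -0.1 -1.5] 0.6509054107012021
side crop origin 260 211
scene crop origin 273 148
x [0.003 1.    0.   ] y [ 1.    -0.003 -0.   ] z [-0.  0. -1.]
side 1174 theta 58.2 y0,z0 [-0.0017  0.001 ] med 0.0073 s range [-0.0432  0.1319]
scene 428 theta 67.6 y0,z0 [ 0.0047 -0.0695] med 0.0073 s range [0.0101 0.191 ]
```

View pics/l9.png

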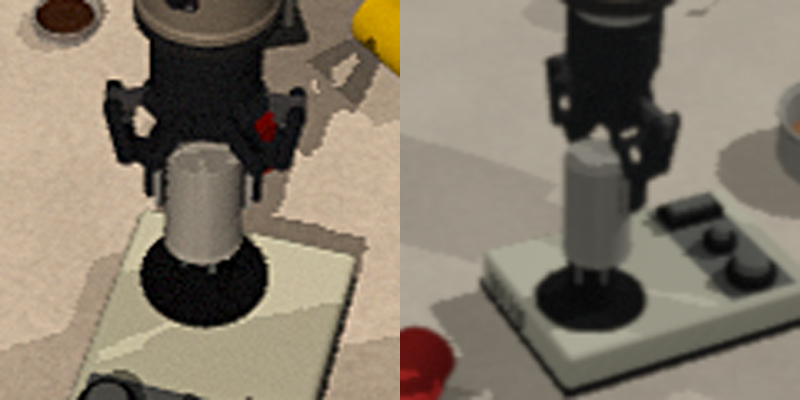

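{"name": "arm_command", "arguments": {
  "targets": [
    [0,0,0.02,0],
    [0,0,0.04,0],
    [0,0,0.06,0],
    [0,0,0.075,0],
    [0,0,0.09,0],
    [0,0,0.1,0],
    [0,0,0.1,0]
  ]
}}

```text
time: 11.62
ee_pos: [0.5347, 0.109, 0.112]
tcp_rot: [-0.0, 0.708, 0.706, -0.0]
ft_force: [-0.8, 0.5, -1.0]
grip_width: 0.646
```

```bash
python3 look.py 10
```

```text
11.625 [0.53472184 0.10896503 0.11199012] [-0.8  0.5 -1. ] 0.6464722060909945
side crop origin 260 219
scene crop origin 273 157
```

View pics/l10.png

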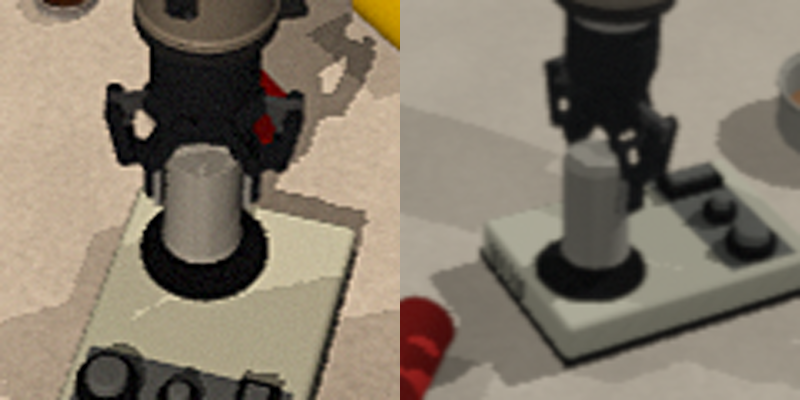

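```bash
cat > top.py <<'E'
import sys
from h import *
i=sys.argv[1]
for n in["side","scene"]:
    c=load(n,i);P=cloud(c);h=cv2.cvtColor(c["img"],cv2.COLOR_BGR2HSV)
    m=(np.hypot(P[...,0]-.535,P[...,1]-.0997)<.022)&(P[...,2]>.12)&(P[...,2]<.19)&(h[...,2]>80)
    Q=P[m];print(n,m.sum(),np.percentile(Q[:,2],[25,50,75]).round(4));A=np.c_[Q[:,:2],np.ones(len(Q))];print(np.linalg.lstsq(A,Q[:,2],rcond=None)[0])
    m=(np.hypot(P[...,0]-.535,P[...,1]-.0997)<.045)&(P[...,2]>.07)&(P[...,2]<.19)&(h[...,2]>80);print(P[m].min(0).round(4),P[m].max(0).round(4))
E
python3 top.py 10
```

```text
side 121 [0.1577 0.1588 0.1598]
[0.00879465 0.09243869 0.14438201]
[0.4931 0.0927 0.07  ] [0.5758 0.1336 0.1873]
scene 105 [0.1594 0.1604 0.1617]
[0.00942169 0.06007036 0.14986495]
[0.4984 0.0715 0.0719] [0.5769 0.1272 0.1898]
```

{"name": "arm_command", "arguments": {
  "targets": [
    [0,0,0.01,0],
    [0,0,0.018,0],
    [0,0,0.024,0],
    [0,0,0.028,0],
    [0,0,0.031,0],
    [0,0,0.031,0]
  ]
}}

```text
time: 12.48
ee_pos: [0.5348, 0.109, 0.1029]
tcp_rot: [-0.0, 0.708, 0.706, -0.0]
ft_force: [-1.0, -0.8, -1.5]
grip_width: 0.647
```

{"name": "arm_command", "arguments": {
  "targets": [
    [0,0,0.003,0],
    [0,0,0.005,0],
    [0,0,0.005,0]
  ]
}}

```text
time: 12.85
ee_pos: [0.535, 0.109, 0.1025]
tcp_rot: [0.0, 0.708, 0.706, 0.0]
ft_force: [-6.8, -1.3, 18.7]
grip_width: 0.648
```

{"name": "arm_command", "arguments": {
  "targets": [
    [0,0,-0.004,0],
    [0,0,-0.004,0]
  ]
}}

```text
time: 13.1
ee_pos: [0.535, 0.1091, 0.1027]
tcp_rot: [0.0, 0.708, 0.706, 0.0]
ft_force: [-0.3, -0.2, 2.6]
grip_width: 0.647
```

{"name": "arm_command", "arguments": {
  "targets": [
    [0,0,0,0],
    [0,0,0,0],
    [0,0,0,0],
    [0,0,0,0]
  ],
  "grip": 0.8
}}

```text
time: 13.6
ee_pos: [0.5348, 0.109, 0.1026]
tcp_rot: [-0.0, 0.708, 0.706, -0.0]
ft_force: [-0.0, -0.1, -0.5]
grip_width: 0.796
```

{"name": "arm_command", "arguments": {
  "targets": [
    [0,0,0,0],
    [0,0,0,0],
    [0,0,-0.05,0],
    [0,0,-0.1,0],
    [0,0,-0.2,0],
    [0,0,-0.4,0],
    [0,0,-0.55,0],
    [0,0,-0.55,0]
  ],
  "grip": 1
}}

```text
time: 14.6
ee_pos: [0.5365, 0.1094, 0.2724]
tcp_rot: [0.002, 0.708, 0.706, 0.003]
ft_force: [0.3, -0.5, -1.1]
grip_width: 1.005
```

```bash
python3 look.py 11 90; python3 top.py 11
```

```text
14.6 [0.53647977 0.10941166 0.27243246] [ 0.3 -0.5 -1.1] 1.0054926180652994
side crop origin 230 142
scene crop origin 246 75
side 197 [0.1473 0.1488 0.1503]
[ 0.01159972 -0.01724737  0.14428388]
[0.5073 0.0669 0.0702] [0.5625 0.13   0.1557]
scene 118 [0.1497 0.1505 0.1515]
[-0.01677904 -0.00698055  0.1602746 ]
[0.5103 0.0685 0.0721] [0.5684 0.1295 0.1542]
```

View pics/l11.png

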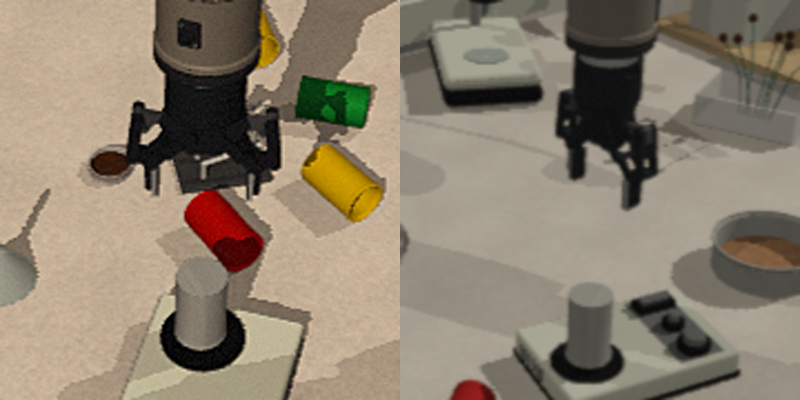

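Run:
```python
from h import *
O=np.array([.531,.172]);y=np.radians(-13.3);ex=np.array([np.cos(y),np.sin(y)]);ey=np.array([-ex[1],ex[0]])
for n in["side","scene"]:
    c=load(n,11);P=cloud(c);d=P[...,:2]-O;X=d@ex;Y=d@ey;Z=P[...,2]
    for nm,x0,r in(("long",-.052,.028),("small",0,.015),("large",.052,.02)):
        m=(abs(X-x0)<r)&(abs(Y-.07)<.03)&(Z>.0595)&(Z<.07)
        k=(abs(X-x0)<r)&(abs(Y-.07)<.03)&(Z>.03)&(Z<.07)
        print(n,nm,m.sum(),"dryer xy mid",((X[m].min()+X[m].max())/2).round(4),((Y[m].min()+Y[m].max())/2).round(4),"ext",np.ptp(X[m]).round(3),np.ptp(Y[m]).round(3),"world mean",P[m].mean(0).round(4),np.histogram(Z[k],bins=np.arange(.04,.07,.003))[0])
```

```text
side long 119 dryer xy mid -0.0553 0.0708 ext 0.027 0.055 world mean [0.494  0.254  0.0627] [ 38 115  84  34  45  78  74  51  34   3]
side small 44 dryer xy mid -0.0014 0.0687 ext 0.025 0.023 world mean [0.5446 0.2412 0.0643] [16 70 42 16 17 40 28 10 15 10]
side large 124 dryer xy mid 0.0508 0.0698 ext 0.037 0.04 world mean [0.5956 0.2299 0.065 ] [ 7 38 45 22 24 55 44 32 43 35]
scene long 66 dryer xy mid -0.0495 0.0691 ext 0.031 0.056 world mean [0.4976 0.2492 0.0637] [ 0 17 43 18 15 29 39 26 23  5]
scene small 31 dryer xy mid 0.002 0.0687 ext 0.023 0.026 world mean [0.5509 0.2375 0.0637] [ 0 10 41 16 11 10 21  9  6  7]
scene large 79 dryer xy mid 0.0515 0.0696 ext 0.038 0.037 world mean [0.6004 0.2247 0.0651] [ 2 10 35 21  7 17 41 15 13 34]
```

Run:
```python
from h import *
a=load("side",11)["img"][310:380,262:372]
cv2.imwrite("pics/k.png",cv2.resize(a,None,fx=6,fy=6,interpolation=cv2.INTER_CUBIC))
```

```text
(no output)
```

View pics/k.png

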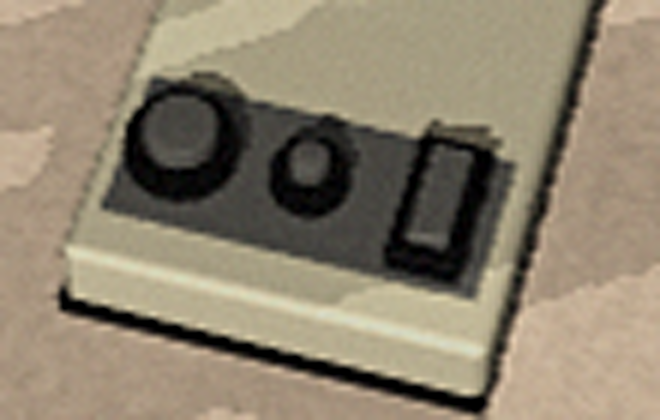

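{"name": "arm_command", "arguments": {
  "targets": [
    [0.25,-0.07,0,0.15],
    [0.475,-0.133,0,0.29],
    [0.475,-0.133,0,0.29],
    [0.475,-0.133,0,0.29],
    [0.475,-0.133,0,0.29]
  ],
  "grip": 0
}}

```text
time: 15.32
ee_pos: [0.4954, 0.2505, 0.2669]
tcp_rot: [0.0, 0.784, 0.621, -0.001]
ft_force: [-0.9, -0.3, 0.0]
grip_width: 0.002
```

{"name": "arm_command", "arguments": {
  "targets": [
    [0,0,0.2,0],
    [0,0,0.4,0],
    [0,0,0.55,0],
    [0,0,0.62,0],
    [0,0,0.62,0],
    [0,0,0.62,0]
  ]
}}

```text
time: 16.08
ee_pos: [0.4961, 0.2512, 0.0826]
tcp_rot: [0.0, 0.784, 0.62, 0.0]
ft_force: [0.2, 0.1, 1.1]
grip_width: -0.004
```

```bash
python3 look.py 12 50
python3 - <<'E'
from station import manip,eyes
import cv2
cv2.imwrite("pics/w12.png",eyes.camera("wrist")["img"]);print(manip.get_state()["tcp_rot"])
E
```

```text
16.075 [0.49613882 0.25115393 0.08255681] [0.2 0.1 1.1] -0.0041623203133055895
side crop origin 284 286
scene crop origin 310 153
[1.11099517e-04 7.83972925e-01 6.20794310e-01 9.29955909e-04]
```

View pics/l12.png

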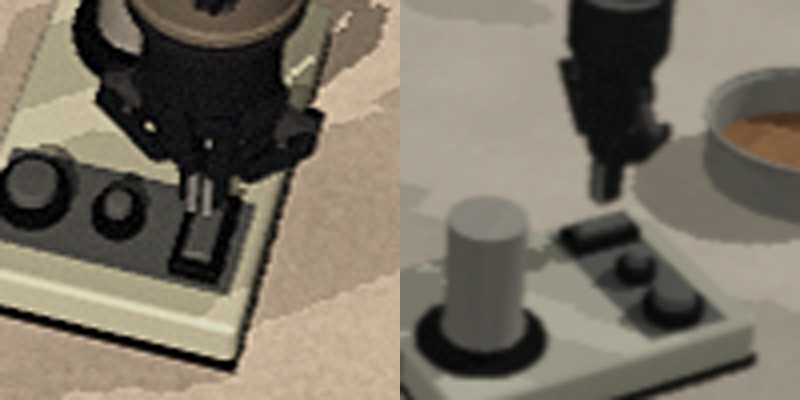

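View pics/w12.png

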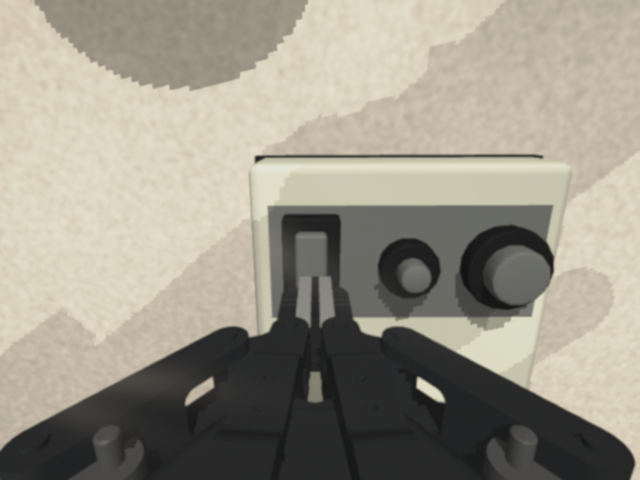

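{"name": "arm_command", "arguments": {
  "targets": [
    [0,0,0.04,0],
    [0,0,0.06,0],
    [0,0,0.07,0],
    [0,0,0.08,0],
    [0,0,0.086,0],
    [0,0,0.086,0]
  ]
}}

```text
time: 16.98
ee_pos: [0.4952, 0.2515, 0.057]
tcp_rot: [-0.0, 0.784, 0.621, -0.0]
ft_force: [-11.2, -6.0, 31.6]
grip_width: 0.006
```

```bash
python3 look.py 13 40
```

```text
16.975 [0.49520194 0.25154183 0.05701899] [-11.2  -6.   31.6] 0.005731341035908878
side crop origin 294 303
scene crop origin 319 170
```

View pics/l13.png

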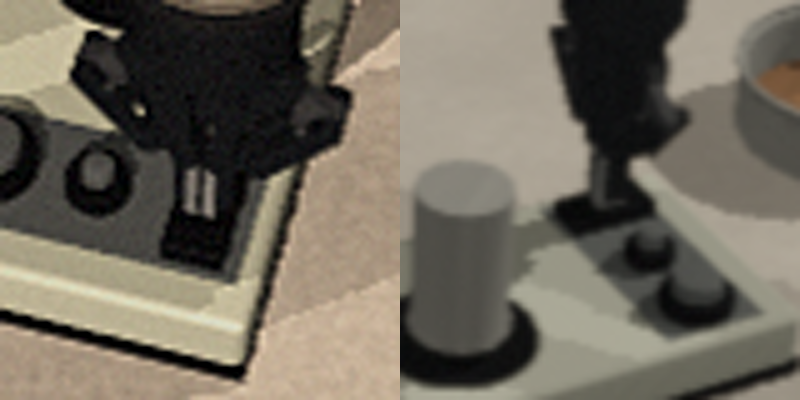

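{"name": "arm_command", "arguments": {
  "targets": [
    [0,0,-0.03,0],
    [0,0,-0.1,0],
    [0,0,-0.2,0],
    [0,0,-0.2,0],
    [0,0.17,-0.2,0],
    [0,0.349,-0.2,0],
    [0,0.349,-0.2,0],
    [0,0.349,-0.12,0],
    [0,0.349,-0.08,0],
    [0,0.349,-0.08,0]
  ]
}}

```text
time: 18.32
ee_pos: [0.5963, 0.2277, 0.0787]
tcp_rot: [-0.0, 0.784, 0.621, -0.001]
ft_force: [0.1, -0.6, 0.5]
grip_width: 0.0
```

```bash
python3 look.py 14 40
python3 - <<'E'
from station import manip,eyes
import cv2
cv2.imwrite("pics/w14.png",eyes.camera("wrist")["img"])
E
```

```text
18.325 [0.59626475 0.22766922 0.07869596] [ 0.1 -0.6  0.5] 0.0004441406861255647
side crop origin 251 287
scene crop origin 338 182
```

View pics/l14.png

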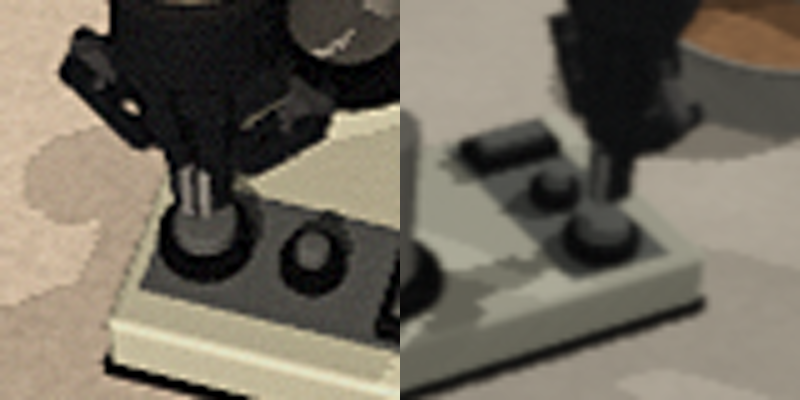

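View pics/w14.png

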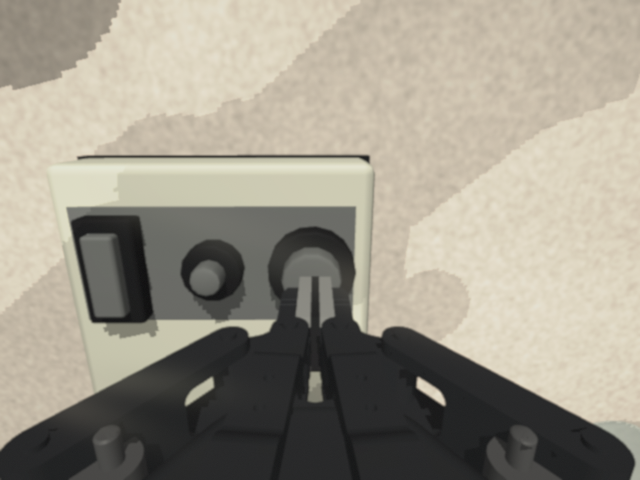

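{"name": "arm_command", "arguments": {
  "targets": [
    [0,0,0.03,0],
    [0,0,0.045,0],
    [0,0,0.055,0],
    [0,0,0.066,0],
    [0,0,0.073,0],
    [0,0,0.073,0]
  ]
}}

```text
time: 19.23
ee_pos: [0.5975, 0.2278, 0.0604]
tcp_rot: [0.0, 0.784, 0.621, 0.0]
ft_force: [-15.7, -6.4, 42.3]
grip_width: 0.0
```

```bash
python3 look.py 15 30
```

```text
19.225 [0.59753357 0.22776509 0.06042613] [-15.7  -6.4  42.3] 0.00043805838715762954
side crop origin 260 301
scene crop origin 348 197
```

View pics/l15.png

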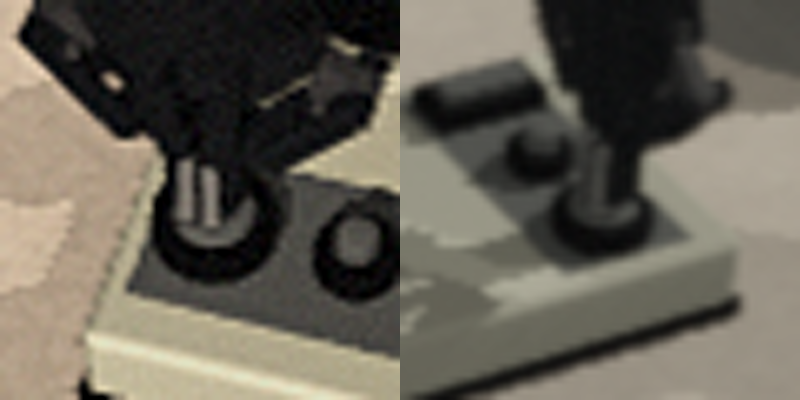

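{"name": "arm_command", "arguments": {
  "targets": [
    [0,0,-0.007,0],
    [0,0,-0.007,0],
    [0,0,-0.007,0]
  ]
}}

```text
time: 19.7
ee_pos: [0.5974, 0.2277, 0.0609]
tcp_rot: [-0.0, 0.784, 0.621, 0.0]
ft_force: [-6.8, -1.9, 16.9]
grip_width: 0.002
```

```bash
python3 look.py 16 30
python3 - <<'E'
from h import *
from station import manip
print(manip.get_state()["moment"])
O=np.array([.531,.172]);y=np.radians(-13.3);ex=np.array([np.cos(y),np.sin(y)]);ey=np.array([-ex[1],ex[0]])
# ring/key heights around each key, compare frames 11 (up)
for n in["side","scene"]:
    c=load(n,11);P=cloud(c);d=P[...,:2]-O;X=d@ex;Y=d@ey;Z=P[...,2]
    for x0 in(-.052,.052):
        r=np.hypot(X-x0,Y-.07)
        for lo,hi in((0,.012),(.016,.0185),(.0185,.022),(.022,.026)):
            m=(r>lo)&(r<hi)&(Z>.03);print(n,x0,lo,m.sum(),np.percentile(Z[m],[10,50,90]).round(4))
E
```

```text
19.7 [0.59739719 0.22774572 0.06092285] [-6.8 -1.9 16.9] 0.0017695891817175815
side crop origin 261 301
scene crop origin 348 197
[-0.47941129  1.40432925 -0.02492502]
side -0.052 0 73 [0.0564 0.0619 0.0651]
side -0.052 0.016 41 [0.0457 0.0568 0.0619]
side -0.052 0.0185 83 [0.0434 0.0548 0.0624]
side -0.052 0.022 89 [0.0424 0.0473 0.059 ]
side 0.052 0 75 [0.0626 0.0665 0.07  ]
side 0.052 0.016 32 [0.0552 0.0592 0.0643]
side 0.052 0.0185 81 [0.0449 0.0552 0.0592]
side 0.052 0.022 94 [0.0437 0.0482 0.0579]
scene -0.052 0 35 [0.0575 0.0638 0.0667]
scene -0.052 0.016 14 [0.0522 0.062  0.0659]
scene -0.052 0.0185 33 [0.0469 0.0569 0.0635]
scene -0.052 0.022 36 [0.0474 0.0557 0.0612]
scene 0.052 0 35 [0.0612 0.0684 0.0705]
scene 0.052 0.016 24 [0.0484 0.0585 0.0619]
scene 0.052 0.0185 50 [0.0466 0.0568 0.0602]
scene 0.052 0.022 45 [0.0463 0.0501 0.0584]
```

{"name": "arm_command", "arguments": {
  "targets": [
    [0,0,-0.01,0],
    [0,0,-0.01,0],
    [0,0,-0.01,0]
  ]
}}

```text
time: 20.18
ee_pos: [0.5974, 0.2277, 0.063]
tcp_rot: [-0.0, 0.784, 0.621, 0.0]
ft_force: [-0.9, -0.6, 4.1]
grip_width: 0.0
```

```bash
python3 look.py 17 30
```

```text
20.175 [0.59737156 0.22774239 0.06297538] [-0.9 -0.6  4.1] 0.0003024561345752964
side crop origin 261 301
scene crop origin 348 196
```

{"name": "arm_command", "arguments": {
  "targets": [
    [0,0,-0.008,0],
    [0,0,-0.008,0],
    [0,0,-0.008,0]
  ]
}}

```text
time: 20.65
ee_pos: [0.5974, 0.2277, 0.0654]
tcp_rot: [-0.0, 0.784, 0.621, 0.0]
ft_force: [1.1, -0.1, 2.6]
grip_width: 0.003
```

```bash
python3 look.py 18 30
python3 - <<'E'
import cv2
cv2.imwrite("pics/cmp.png",cv2.vconcat([cv2.resize(cv2.imread(f"pics/l{i}.png"),(560,280)) for i in(17,18)]))
E
```

```text
20.65 [0.59737087 0.22771189 0.06540209] [ 1.1 -0.1  2.6] 0.002803752561193107
side crop origin 261 300
scene crop origin 348 196
```

View pics/cmp.png

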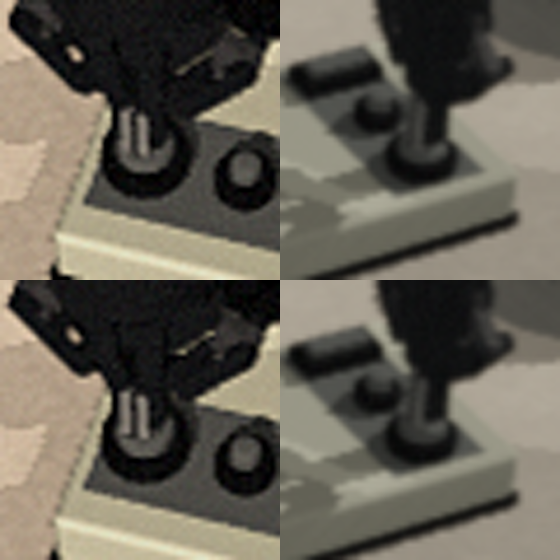

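Run:
```python
from h import *
O=np.array([.531,.172]);y=np.radians(-13.3);ex=np.array([np.cos(y),np.sin(y)]);ey=np.array([-ex[1],ex[0]])
for n in["side","scene"]:
    c=load(n,11)
    # pixels predicted to lie on the long key's ends (frame 11 top face .0635), both frames
    for f,zt in((11,.063),(13,.057)):
        cc=load(n,f);P=cloud(cc)
        for y0,y1 in((.052,.058),(.058,.082),(.082,.09)):
            g=np.array([[*(O+ex*a+ey*b),zt] for a in np.linspace(-.056,-.048,9) for b in np.linspace(y0,y1,9)])
            px=np.unique(np.round(proj(cc,g)).astype(int),axis=0);q=P[px[:,1],px[:,0]]
            print(n,f,(y0,y1),len(px),np.percentile(q[:,2],[25,50,75]).round(4))
    for f in(11,13,14):
        P=cloud(load(n,f))
        for a in(-.065,-.039):
            g=np.array([[*(O+ex*(a+da)+ey*b),.057] for da in(-.001,.001) for b in np.linspace(.055,.085,12)])
            px=np.unique(np.round(proj(c,g)).astype(int),axis=0);print(" base side",n,f,a,np.percentile(P[px[:,1],px[:,0],2],[25,50,75]).round(4))
a=load("side",13)["img"];b=load("side",14)["img"]
cv2.imwrite("pics/lk.png",np.hstack([cv2.resize(i[318:363,305:355],(400,360),interpolation=cv2.INTER_CUBIC) for i in(b,a)]))
```

```text
side 11 (0.052, 0.058) 16 [0.0618 0.0638 0.0647]
side 11 (0.058, 0.082) 46 [0.0616 0.0629 0.0646]
side 11 (0.082, 0.09) 18 [0.0605 0.0617 0.0631]
side 13 (0.052, 0.058) 14 [0.0888 0.0929 0.0964]
side 13 (0.058, 0.082) 43 [0.0594 0.0712 0.0791]
side 13 (0.082, 0.09) 19 [0.0555 0.0566 0.058 ]
 base side side 11 -0.065 [0.0561 0.0569 0.0586]
 base side side 11 -0.039 [0.044  0.0479 0.0533]
 base side side 13 -0.065 [0.0563 0.0585 0.0659]
 base side side 13 -0.039 [0.0491 0.0581 0.0764]
 base side side 14 -0.065 [0.0552 0.0574 0.0587]
 base side side 14 -0.039 [0.0437 0.0466 0.0539]
scene 11 (0.052, 0.058) 9 [0.0635 0.0647 0.0654]
scene 11 (0.058, 0.082) 22 [0.0639 0.0654 0.0658]
scene 11 (0.082, 0.09) 9 [0.0635 0.0637 0.0654]
scene 13 (0.052, 0.058) 7 [0.0579 0.059  0.0598]
scene 13 (0.058, 0.082) 21 [0.0594 0.0607 0.0673]
scene 13 (0.082, 0.09) 10 [0.0584 0.0614 0.0671]
 base side scene 11 -0.065 [0.064  0.0658 0.0662]
 base side scene 11 -0.039 [0.0568 0.0573 0.0587]
 base side scene 13 -0.065 [0.0594 0.0647 0.0732]
 base side scene 13 -0.039 [0.057  0.0587 0.0599]
 base side scene 14 -0.065 [0.0639 0.0647 0.0659]
 base side scene 14 -0.039 [0.0569 0.0577 0.0586]
```

View pics/lk.png

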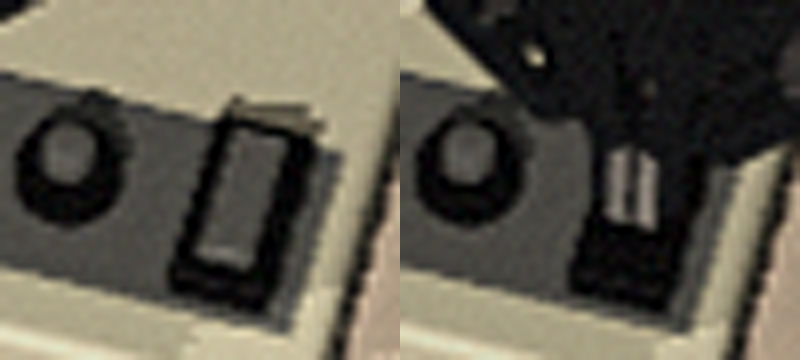

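Run:
```python
from h import *
O=np.array([.531,.172]);y=np.radians(-13.3);ex=np.array([np.cos(y),np.sin(y)]);ey=np.array([-ex[1],ex[0]])
def samp(c,P,C,r0,r1,a0,a1,zt):
    g=np.array([[*(C+r*(np.cos(t)*ex+np.sin(t)*ey)),zt] for r in np.linspace(r0,r1,6) for t in np.radians(np.linspace(a0,a1,40))])
    px=np.unique(np.round(proj(c,g)).astype(int),axis=0);q=P[px[:,1],px[:,0],2];return len(px),np.percentile(q,[25,50,75]).round(4)
for n in["side","scene"]:
    for f in(11,14,15,16,17,18):
        c=load(n,f);P=cloud(c)
        for nm,x0,r in(("large",.052,.011),("small",0,.005)):
            print(n,f,nm,"top front",samp(c,P,O+ex*x0+ey*.07,0 if f==11 else r*.6,r,(0 if n=="side" else -90),(180 if n=="side" else 30),.064),"ring",samp(c,P,O+ex*x0+ey*.07,.0175 if nm=="large" else .0105,.019 if nm=="large" else .012,60 if n=="side" else -60,120 if n=="side" else 0,.057))
```

```text
side 11 large top front (43, array([0.0643, 0.0662, 0.0682])) ring (16, array([0.0552, 0.0567, 0.0582]))
side 11 small top front (13, array([0.0629, 0.0642, 0.0663])) ring (9, array([0.0559, 0.056 , 0.0573]))
side 14 large top front (34, array([0.0647, 0.0665, 0.0675])) ring (16, array([0.0557, 0.0571, 0.0584]))
side 14 small top front (11, array([0.0618, 0.0643, 0.0662])) ring (9, array([0.055 , 0.0574, 0.0582]))
side 15 large top front (34, array([0.0624, 0.0674, 0.0715])) ring (16, array([0.0559, 0.0572, 0.0584]))
side 15 small top front (11, array([0.0629, 0.0652, 0.0666])) ring (9, array([0.0553, 0.0557, 0.0582]))
side 16 large top front (34, array([0.0612, 0.0673, 0.0712])) ring (16, array([0.0552, 0.0564, 0.0584]))
side 16 small top front (11, array([0.0664, 0.0674, 0.0681])) ring (9, array([0.0571, 0.0591, 0.0599]))
side 17 large top front (34, array([0.0629, 0.0672, 0.0714])) ring (16, array([0.0569, 0.0579, 0.0598]))
side 17 small top front (11, array([0.0598, 0.0648, 0.0679])) ring (9, array([0.0562, 0.0567, 0.0583]))
side 18 large top front (34, array([0.0651, 0.0669, 0.0
[... 707 characters left out ...]
rray([0.0651, 0.0665, 0.0672])) ring (8, array([0.0554, 0.0571, 0.058 ]))
scene 16 large top front (17, array([0.0622, 0.0641, 0.0662])) ring (8, array([0.0569, 0.0592, 0.0603]))
scene 16 small top front (4, array([0.0658, 0.0669, 0.0673])) ring (8, array([0.0573, 0.0583, 0.0588]))
scene 17 large top front (17, array([0.0637, 0.0645, 0.066 ])) ring (8, array([0.0569, 0.0584, 0.0593]))
scene 17 small top front (4, array([0.0643, 0.0651, 0.0655])) ring (8, array([0.0565, 0.0576, 0.0607]))
scene 18 large top front (17, array([0.0643, 0.0659, 0.0666])) ring (8, array([0.0585, 0.0591, 0.0595]))
scene 18 small top front (4, array([0.0654, 0.0663, 0.0669])) ring (8, array([0.057 , 0.0573, 0.0578]))
```

{"name": "arm_command", "arguments": {
  "targets": [
    [0,0,-0.02,0],
    [0,0,-0.1,0],
    [0,0,-0.25,0],
    [0,0,-0.5,0],
    [0,0,-0.7,0],
    [0,0,-0.7,0],
    [0,0,-0.7,0]
  ]
}}

```text
time: 21.62
ee_pos: [0.5973, 0.2276, 0.276]
tcp_rot: [0.0, 0.784, 0.621, 0.0]
ft_force: [-0.6, -0.7, -1.2]
grip_width: -0.0
```

```bash
python3 look.py 19 110; python3 top.py 19
python3 - <<'E'
from h import *
O=np.array([.531,.172]);y=np.radians(-13.3);ex=np.array([np.cos(y),np.sin(y)]);ey=np.array([-ex[1],ex[0]])
for n in["side","scene"]:
    for f in (11,19):
        c=load(n,f);P=cloud(c)
        for x0 in(-.052,0,.052):
            g=np.array([[*(O+ex*(x0+a)+ey*(.07+b)),.064] for a in np.linspace(-.005,.005,6) for b in np.linspace(-.005,.005,6)])
            px=np.unique(np.round(proj(c,g)).astype(int),axis=0);print(n,f,x0,np.median(P[px[:,1],px[:,0],2]).round(4))
E
```

```text
21.625 [0.59734094 0.22763156 0.27595531] [-0.6 -0.7 -1.2] -0.000297766277360031
side crop origin 178 161
scene crop origin 276 50
side 202 [0.1478 0.1492 0.1507]
[-0.02050701  0.00863409  0.15921017]
[0.5074 0.0707 0.0701] [0.5625 0.1304 0.1558]
scene 114 [0.1498 0.1509 0.1519]
[-0.01403761 -0.01143539  0.1595539 ]
[0.5073 0.0709 0.0708] [0.568  0.1267 0.1547]
side 11 -0.052 0.0633
side 11 0 0.0654
side 11 0.052 0.0666
side 19 -0.052 0.0623
side 19 0 0.0663
side 19 0.052 0.0669
scene 11 -0.052 0.0656
scene 11 0 0.0669
scene 11 0.052 0.0684
scene 19 -0.052 0.0657
scene 19 0 0.0663
scene 19 0.052 0.0675
```

View pics/l19.png

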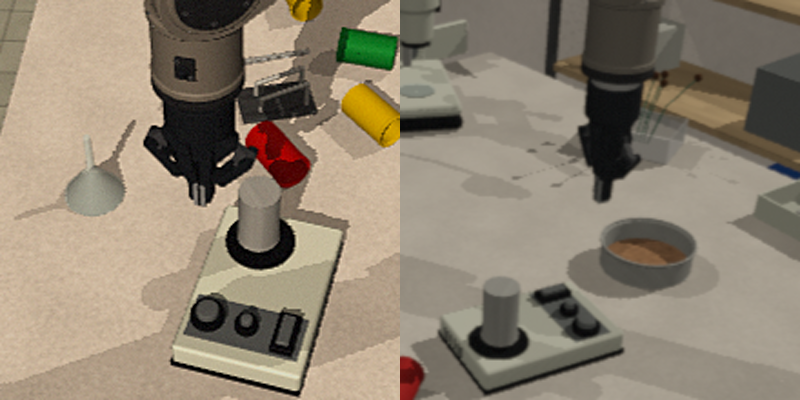

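```bash
python3 -c "
from station import manip
print(manip.close_job(), manip.get_state()['time'])"
```

```text
the job is handed in; nothing more can be done
the job is handed in; nothing more can be done
```

I hung the beaker upside down on the peg, then pressed and released the long key and then the large round key. The job is handed in at about 21.7 s on the robot's clock. The small key, dish, funnel, sieve and tweezers were not touched.

**How the beaker was turned:** The tool cannot tilt, so I gripped the beaker near its closed end. I pushed the lower rim against the peg's tip with 10–15 N, which swung the mouth down in the grip. I then lowered it until its floor touched the peg, which took about 19 N, eased off and let go.

**Last checks:**
- **Beaker:** its top is level at 0.149–0.151 m (0.149 expected). It did not move during the key presses.
- **Long key:** the fingertip stopped at 0.057 m with 32 N on the wrist, so the key was fully down by its stated height. The depth images showed it about 5–6 mm lower and flush with its base, and up again afterwards.
- **Large key:** this disagreed with the description. The cameras put its top at about 0.067 m, not 0.063 m, and it stopped hard at about 0.0605 m with 42 N on the wrist. I take that as its full 6 mm, because the ring around it measured lower (0.057–0.059 m), so the fingers were not resting on that. The depth reading of the key while pressed was too noisy to confirm it directly.
- **Wrist force:** the 42 N reading was fingertip pressure on the key. It was the highest reading I saw, against a limit of 120 N.

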